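Find the box key that fits the rotor nut

ROBOT

A 6-joint arm with a two-finger parallel gripper is mounted at the origin on the work surface. World frame = base frame: x ahead of the robot, y to its left, z up, the work surface at z = 0. Lengths are in m, angles in rad, forces in N, time in s.
With the tool pointing down it reaches from about 0.375 to 0.9 m from the base axis. Payload 3.1 kg.
Tool frame: the origin (TCP) lies between the finger pads; the fingertips stand 8 mm ahead of it and the grasp point (between the pads) lies 11 mm behind it; z points along the fingers, y is the line along which they close (so a half turn about z gives the same grasp; the last joint's range is limited). The gripper opens to 85 mm and grips with 20 to 120 N. Pads are 22 mm wide; open, the fingers measure 114 mm over their backs; the gripper's body (76 mm by 85 mm) begins 54 mm behind the grasp point. The pads swing forward as they close: fully open they stand 13 mm farther back than shut.
Start: joints at [1.065, 0.527, 1.433, -0, 1.181, -0.178], TCP at [0.201, 0.592, 0.239] pointing down, gripper open.
Joint ranges: [-3.08, 3.08], [-0.75, 2.2], [0.22, 2.44], [-1.43, 4.57], [0, 2.65], [-2.85, 2.85]. Speed limits (rad/s): [2.79, 2.79, 3.14, 3.14, 3.14, 3.14].

INTERFACE

Orientations are given as a unit quaternion [x, y, z, w].
In Python, from station import readout, cams, sign_off gives the robot as it stands.
- The arm moves only by the tool send_rows, never from a script. Its argument "commands" is text: rows parted by semicolons, each of 5 numbers parted by spaces: the finger opening in mm, from 0 to 85.4, then the shift along the tool's x, y, z each as a share of 0.02 m, from -1 to 1, then the turn about the tool's z as a share of 4 degrees, from -1 to 1. In form: grip dx dy dz spin; .... A call has 1 to 20 rows; each row shifts and turns the commanded pose from where the row before left it, along the tool's axes as they then stand; what a row does not reach is not made up. A row lasts 1/12 s, in which the tool goes at most 41.7 mm and 7.16 degrees, less where a joint would pass 70% of its speed; a pose out of reach is approached as far as the arm can. A call with a number of a shift or a turn outside -1 to 1 is refused whole. A call with a gripper value outside its range is refused whole. The fingers move at their own pace and stop on an object; "grip_force" is the grip in N (left out, the last holds). Time passes only in rows, so rows that do not move let the fingers close. It gives the time, the measured TCP pose, the force, the opening and the grip force at its end, in the units of the state.
- readout.sense(): the state, without advancing time (a new reading comes with each control period).
- cams.snapshot(name): name is "side" or "top"; returns a dict with "pixels" (480x640x3 uint8, red, green, blue), "intrinsics" (3x3 intrinsics, pixels), "eye" and "rotation" of the camera in the world. Camera axes: x right, y down, z forward; pixel columns grow to the right and rows downward; lengths in m; the calibration is good to about 2 mm. A picture is of the moment at which its call begins. There is no depth.
- sign_off(): hands the job in; it is judged then, once.
The state is a dict: "t": time; "q": joint angles; "qd": joint speeds; "tau": joint torques, N m; "tcp_pos": TCP position; "tool_rot": TCP orientation; "force": force on the tool from outside, world axes, zero at the start; "ft_torque": the same for the moment, N m; "finger_gap": opening from 0.0 (shut) to 1.0 (fully open); "gripper_force": force on a finger pad.
Only numpy, scipy, OpenCV 4.12 (cv2) and the standard library are available. Lean on these libraries where they do the work, as an engineer would, in place of code of your own. Each camera call takes 0.05 s, during which the arm holds its last target. There are 200 camera calls.

TASK

Find which of the three box keys in the rack fits the hex nut of the rotor mounted in the centrifuge, trying them on the nut as needed, one at a time, and put every key that does not fit back in a well of the rack. Finish while still holding the right key by its handle, upright and pushed fully down over the nut: do not let go of it. Leave the other things on the bench where they are.

Things in the scene. Friction and masses are not known exactly. Their poses are not given: they have to be found in the camera images.
- centrifuge: white round centrifuge base fixed to the bench, 200 mm diameter, 60 mm high, lid off, one 120 mm grey rotor mounted on it, rotor top 90 mm above the bench. Origin: centre of its underside, z up, x from its control panel (black display, blue button) to its back. Two spare rotors with other nuts stand on a blue stand right behind it: not to be used.
- nut_seat (a point): floor of the round recess, 12 mm deep, in the mounted rotor, on the centrifuge axis, 78 mm above the bench, axes as the centrifuge. The fitting key drops over the nut until its lower end stands on this point. A key too small stops on the nut's top, one too large on the rim of the recess: 12 to 14 mm too high.
- nut_top (a point): centre of the top of the brass hex nut, 14 mm above nut_seat. The nut is fixed, two flats face the centrifuge's x; its upper 5 mm taper by 3 mm all round. Which rotor is mounted is not told: nut 12 mm across flats in a 28.4 mm wide recess, 19 in 36, or 26 in 44.4. Each nut has its key, bored 2 mm wider than the nut.
- rack: grey plastic block fixed to the bench, 70 x 225 x 55 mm (x, y, z), with three equal round wells 45 mm in diameter and 48 mm deep in a row along its y, 75 mm apart. Origin: centre of its underside.
- well0 (a point): centre of the floor of one well of the rack (the first, middle or last along the rack's y), 7 mm above the bench; a key stored in it stands on this floor with its handle above the rack.
- well1 (a point): centre of the floor of one well of the rack (the first, middle or last along the rack's y), 7 mm above the bench; a key stored in it stands on this floor with its handle above the rack.
- well2 (a point): centre of the floor of one well of the rack (the first, middle or last along the rack's y), 7 mm above the bench; a key stored in it stands on this floor with its handle above the rack.
- key_red: box key standing upright in a well, 112 mm tall, 160 g; from above only the red handle tells it from the others. Origin: centre of its open lower end, z up. 0-36 mm: hex tube, bore 14 mm across flats, 20 outside (23 over corners), flats facing its x; 36-46: flange, 40 mm diameter; 46-74: shank, 14 mm diameter; 74-112: flat handle, 16 mm thick along x, 56 mm wide along y, pinched across x from above.
- key_yellow: box key standing upright in a well, 112 mm tall, 160 g; from above only the yellow handle tells it from the others. Origin: centre of its open lower end, z up. 0-36 mm: hex tube, bore 21 mm across flats, 27 outside (31 over corners), flats facing its x; 36-46: flange, 40 mm diameter; 46-74: shank, 14 mm diameter; 74-112: flat handle, 16 mm thick along x, 56 mm wide along y, pinched across x from above.
- key_green: box key standing upright in a well, 112 mm tall, 160 g; from above only the green handle tells it from the others. Origin: centre of its open lower end, z up. 0-36 mm: hex tube, bore 28 mm across flats, 34 outside (39 over corners), flats facing its x; 36-46: flange, 40 mm diameter; 46-74: shank, 14 mm diameter; 74-112: flat handle, 16 mm thick along x, 56 mm wide along y, pinched across x from above.
- amber_bottle: closed amber glass bottle with blue cap, 66 mm diameter, 140 mm tall; a loose bystander, origin at the centre of its underside
- beaker: empty glass beaker, 68 mm diameter, 80 mm tall; a loose bystander, origin at the centre of its underside
- tip_box: blue pipette-tip box, 85 x 120 x 52 mm; a loose bystander, origin at the centre of its underside
- tube_rack: orange block with ten short tubes in it, 70 x 150 x 44 mm; a loose bystander, origin at the centre of its underside
- white_jar: white screw jar with red lid, 60 mm diameter, 70 mm tall; a loose bystander, origin at the centre of its underside

How it is judged:
On the way, in this order (a step that is already met when the one before it is completed fails the run):
1. a key is lifted clear of the rack (z of any of key_red, key_yellow, key_green in the frame of rack above 0.06 m), for 0.1 s.
2. a key is fully down over the nut of the mounted rotor (((z of key_red in the frame of nut_seat between -0.004 and 0.005 m and horizontal distance between key_red and nut_seat below 0.004 m and angle between key_red's own z axis and vertical below 0.1 rad) or (z of key_yellow in the frame of nut_seat between -0.004 and 0.005 m and horizontal distance between key_yellow and nut_seat below 0.004 m and angle between key_yellow's own z axis and vertical below 0.1 rad) or (z of key_green in the frame of nut_seat between -0.004 and 0.005 m and horizontal distance between key_green and nut_seat below 0.004 m and angle between key_green's own z axis and vertical below 0.1 rad))), for 0.2 s.
At the end, for the whole second after the job is handed in: One key is gripped (over 3 N), still, upright within 0.1 rad, its lower end within 5 mm of the recess floor and 4 mm of the centrifuge axis; the other two stand in wells of the rack (within 7 mm of a floor, 15 mm of a centre, tilt under 0.3 rad), untouched by the arm ((((z of key_red in the frame of nut_seat between -0.004 and 0.005 m and horizontal distance between key_red and nut_seat below 0.004 m and angle between key_red's own z axis and vertical below 0.1 rad) and (contact force between the fingers and key_red above 3 N and linear speed of key_red below 0.02 m/s) and ((horizontal distance between key_yellow and well0 below 0.015 m or horizontal distance between key_yellow and well1 below 0.015 m or horizontal distance between key_yellow and well2 below 0.015 m) and z of key_yellow in the frame of rack below 0.014 m and angle between key_yellow's own z axis and vertical below 0.3 rad and contact force between the arm and key_yellow below 0.2 N) and ((horizontal distance between key_green and well0 below 0.015 m or horizontal distance between key_green and well1 below 0.015 m or horizontal distance between key_green and well2 below 0.015 m) and z of key_green in the frame of rack below 0.014 m and angle between key_green's own z axis and vertical below 0.3 rad and contact force between the arm and key_green below 0.2 N)) or ((z of key_yellow in the frame of nut_seat between -0.004 and 0.005 m and horizontal distance between key_yellow and nut_seat below 0.004 m and angle between key_yellow's own z axis and vertical below 0.1 rad) and (contact force between the fingers and key_yellow above 3 N and linear speed of key_yellow below 0.02 m/s) and ((horizontal distance between key_red and well0 below 0.015 m or horizontal distance between key_red and well1 below 0.015 m or horizontal distance between key_red and well2 below 0.015 m) and z of key_red in the frame of rack below 0.014 m and angle between key_red's own z axis and vertical below 0.3 rad and contact force between the arm and key_red below 0.2 N) and ((horizontal distance between key_green and well0 below 0.015 m or horizontal distance between key_green and well1 below 0.015 m or horizontal distance between key_green and well2 below 0.015 m) and z of key_green in the frame of rack below 0.014 m and angle between key_green's own z axis and vertical below 0.3 rad and contact force between the arm and key_green below 0.2 N)) or ((z of key_green in the frame of nut_seat between -0.004 and 0.005 m and horizontal distance between key_green and nut_seat below 0.004 m and angle between key_green's own z axis and vertical below 0.1 rad) and (contact force between the fingers and key_green above 3 N and linear speed of key_green below 0.02 m/s) and ((horizontal distance between key_red and well0 below 0.015 m or horizontal distance between key_red and well1 below 0.015 m or horizontal distance between key_red and well2 below 0.015 m) and z of key_red in the frame of rack below 0.014 m and angle between key_red's own z axis and vertical below 0.3 rad and contact force between the arm and key_red below 0.2 N) and ((horizontal distance between key_yellow and well0 below 0.015 m or horizontal distance between key_yellow and well1 below 0.015 m or horizontal distance between key_yellow and well2 below 0.015 m) and z of key_yellow in the frame of rack below 0.014 m and angle between key_yellow's own z axis and vertical below 0.3 rad and contact force between the arm and key_yellow below 0.2 N)))); the arm keeps its last pose, push and grip.
It fails at once if a bystander is pushed more than 40 mm away (distance of any of amber_bottle, beaker, tip_box, tube_rack, white_jar from where it was at the start of the episode above 0.04 m).
It fails at once if two keys are out of the rack at once (z of each of key_red, key_yellow in the frame of rack above 0.06 m or z of each of key_red, key_green in the frame of rack above 0.06 m or z of each of key_yellow, key_green in the frame of rack above 0.06 m).
It also fails if it takes over 72 s, if anything falls off the work surface, if the arm or the gripper's body presses on something with over 40 N, if the wrist force passes 120 N, or if a joint passes its speed limit or range.

## Working session

There is one attempt and no reset: what is moved stays moved. The work goes in short steps, Python scripts to look and compute and a tool call to move; the robot and the scene stay as the last step left them, time stands still between calls to the robot, and variables do not carry over. Pictures are saved under pics/ and viewed, at most 10 in all, crops included, and the job is handed in when it is done.

Besides the shell and the picture viewer there is one more tool, called after "Emit:" as name(argument=value, ...) on one line, values as JSON. send_rows: Moves the arm, as the interface text tells. Its arguments: {"type":"object","properties":{"commands":{"type":"string"},"grip_force":{"type":"number"}},"required":["commands"]}

```bash
mkdir -p pics
cat > h.py <<'E'
from station import readout, cams, sign_off
import numpy as np, cv2
def snap(n,f=None):
    s=cams.snapshot(n)
    if f: cv2.imwrite('pics/'+f,cv2.cvtColor(s['pixels'],cv2.COLOR_RGB2BGR))
    return s
def pix2w(s,u,v,z):
    K=np.array(s['intrinsics']);R=np.array(s['rotation']);e=np.array(s['eye'])
    d=R@np.linalg.inv(K)@np.array([u,v,1.]); return e+d*(z-e[2])/d[2]
def w2pix(s,p):
    c=np.array(s['intrinsics'])@(np.array(s['rotation']).T@(np.array(p)-np.array(s['eye'])));return c[:2]/c[2]
E
python3 - <<'E'
from h import *
for n in('top','side'):
    s=snap(n,n+'1.png');print(n,s['eye'],s['rotation'],s['intrinsics'])
print(readout.sense())
E
```

```text
top [0.48692431 0.00970541 1.25059733] [ 0.71746259 -0.69601523  0.01798419 -0.02206334] [[507.28921878   0.         305.99095021]
 [  0.         507.28921878 237.158022  ]
 [  0.           0.           1.        ]]
side [ 0.02240096 -0.57282953  0.84206417] [ 0.85782119 -0.32752172  0.14968963 -0.36669515] [[453.44776779   0.         313.37670615]
 [  0.         453.44776779 238.9277191 ]
 [  0.           0.           1.        ]]
{'t': 0.1, 'q': array([ 1.06553483e+00,  5.28364744e-01,  1.43377847e+00,  3.76984543e-05,
        1.18141073e+00, -1.78509918e-01]), 'qd': array([-0.00036618, -0.00127229, -0.00303928,  0.00067843,  0.00096853,
       -0.00104002]), 'tau': array([-4.52935401e-04, -4.43308067e+01, -1.78586054e+01, -3.14621038e-04,
        3.85208215e-03,  6.51111890e-06]), 'tcp_pos': array([0.20026328, 0.59138137, 0.23843529]), 'tool_rot': array([ 1.62656961e-01,  9.86682193e-01, -9.18048687e-04, -3.45198785e-04]), 'force': array([0.19290884, 0.23539081, 0.32876949]), 'ft_torque': array([-0.03958715, -0.03512291, -0.01214447]), 'gripper_force': 0.0, 'finger_gap': 1.0011466008128769}
```

View pics/top1.png

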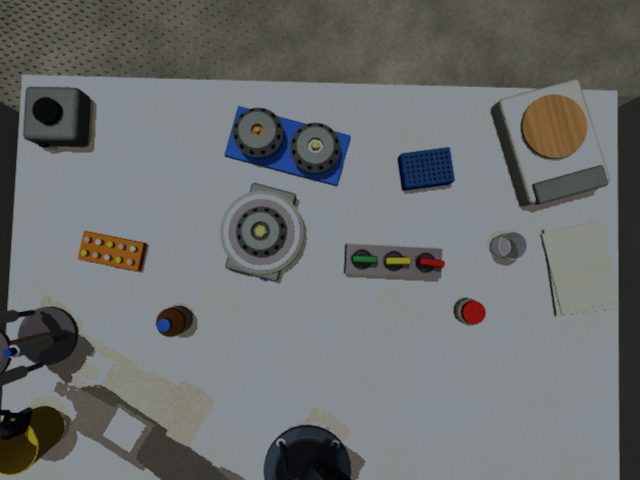

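View pics/side1.png

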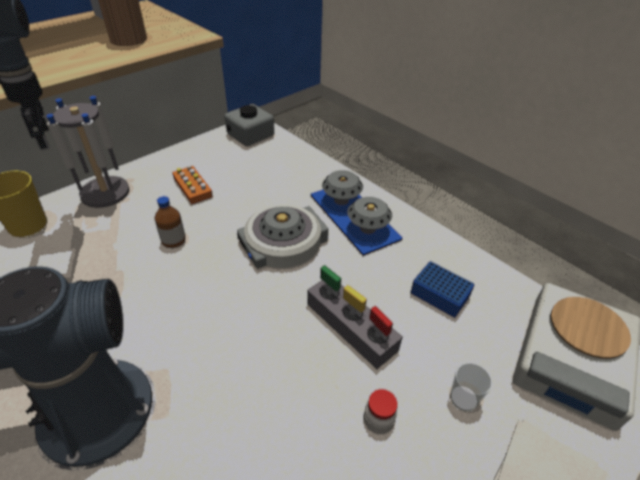

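```bash
sed -i "s/R=np.array(s\['rotation'\])/R=rot(s)/; s/np.array(s\['rotation'\]).T/rot(s).T/" h.py
cat >> h.py <<'E'
from scipy.spatial.transform import Rotation as Ro
def rot(s): return Ro.from_quat(s['rotation']).as_matrix()
H={'red':((0,8),(172,180)),'yellow':((22,35),),'green':((45,85),)}
def handles(s,box=(330,240,460,285)):
    h=cv2.cvtColor(s['pixels'],cv2.COLOR_RGB2HSV);o={}
    for c,rs in H.items():
        m=sum([(h[...,0]>=a)&(h[...,0]<=b) for a,b in rs])>0
        m=m&(h[...,1]>120)&(h[...,2]>50)
        w=np.zeros_like(m);x0,y0,x1,y1=box;w[y0:y1,x0:x1]=1;m&=w
        v,u=np.nonzero(m)
        if len(u)<20: continue
        (cx,cy),(a,b),t=cv2.minAreaRect(np.stack([u,v],1).astype(np.float32))
        P=np.array([pix2w(s,x,y,.115)[:2] for x,y in zip(u,v)]);C=P.mean(0)
        ev,E=np.linalg.eigh(np.cov((P-C).T));d=E[:,1]
        o[c]=(len(u),(cx,cy),a,b,C,np.degrees(np.arctan2(d[1],d[0])))
    return o
E
python3 - <<'E'
from h import *
s=snap('top');t=snap('side')
for k,v in handles(s).items():print(k,v)
print('rotor',pix2w(s,262,231,.09))
a=cv2.resize(s['pixels'][175:290,215:310],None,fx=6,fy=5,interpolation=3)[:560]
a=cv2.resize(s['pixels'][178:288,212:312],(500,550),interpolation=3)
b=cv2.resize(t['pixels'][195:270,230:335],(300,214),interpolation=3)
c=cv2.resize(s['pixels'][235:285,340:450],(300,136),interpolation=3)
d=np.zeros((550,800,3),np.uint8);d[:,:500]=a;d[:214,500:]=b;d[220:356,500:]=c
e=cv2.resize(s['pixels'][105:180,225:345],(300,188),interpolation=3);d[360:548,500:]=e
cv2.imwrite('pics/z.png',d[...,::-1])
E
```

```text
red (176, (431.2513732910156, 261.9081115722656), 24.486125946044922, 7.3302412033081055, array([ 0.50418943, -0.26389767]), np.float64(82.23646127854227))
yellow (192, (397.5, 260.5), 7.0, 25.0, array([ 0.50538811, -0.18891853]), np.float64(92.11141718081011))
green (146, (364.5, 259.0), 6.0, 23.0, array([ 0.50720477, -0.11522335]), np.float64(90.6646230139013))
rotor [0.56372185 0.11871322 0.09      ]
```

View pics/z.png

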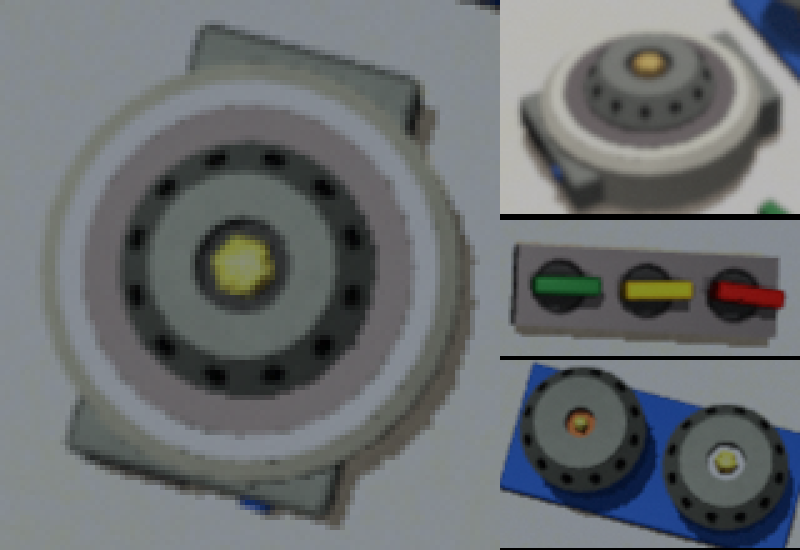

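Emit:
send_rows(commands="85 0 0 0 1;85 0 0 0 1;85 0 0 0 1;85 0 0 0 1;85 0 0 0 1;85 0 0 0 1;85 0 0 0 1;85 0 0 0 1;85 0 0 0 1;85 0 0 0 1;85 0 0 0 1;85 0 0 0 1;85 0 0 0 1;85 0 0 0 1;85 0 0 0 1;85 0 0 0 1;85 0 0 0 1;85 0 0 0 1", grip_force=60)

```text
t: 1.7
tcp_pos: [0.2005, 0.5917, 0.239]
tool_rot: [0.713, 0.701, -0.0, 0.0]
force: [-0.4, -0.1, 0.2]
finger_gap: 0.995
gripper_force: 0.0
```

```bash
cat >> h.py <<'E'
def goto(x,y,z,yang=None):
    r=readout.sense();R=Ro.from_quat(r['tool_rot']).as_matrix();p=np.array(r['tcp_pos'])
    ya=np.degrees(np.arctan2(R[1,1],R[0,1]))
    d=R.T@(np.array([x,y,z])-p)/.02
    print('t',round(r['t'],2),'tcp',p.round(4),'yang',ya.round(2),'rows xyz',d.round(2),'tilt z',R[:,2].round(4),'F',np.round(r['force'],1),'T',np.round(r['ft_torque'],2),'gap',round(85.4*r['finger_gap'],1),'gf',r['gripper_force'])
    if yang is not None: print('spin rows',round(((ya-yang+90)%180-90)/4,2))
E
python3 - <<'E'
from h import *
goto(.507,-.115,.239,0)
s=snap('top')
for c in [((205,25),(418,80)),((70,440),(335,520))]:
    a,b=[pix2w(s,212+u/5-.4,178+v/5-.4,.06)[:2] for u,v in c];d=b-a;print(np.degrees(np.arctan2(d[1],d[0]))+90)
print('nut',pix2w(s,260.0,230.5,.09))
h=cv2.cvtColor(s['pixels'],cv2.COLOR_RGB2HSV)
m=(h[...,1]>100)&(h[...,0]>20)&(h[...,0]<35)&(h[...,2]>90);m[:215]=0;m[246:]=0;m[:,:245]=0;m[:,278:]=0
v,u=np.nonzero(m);print(len(u),u.mean(),v.mean(),u.min(),u.max(),v.min(),v.max(),pix2w(s,u.mean(),v.mean(),.092))
# green handle top: rect fit
for zz in(.119,):
  hh=handles(s)['green'];print(hh, pix2w(s,*hh[1],zz))
mm=(h[...,0]>45)&(h[...,0]<85)&(h[...,1]>120)&(h[...,2]>50);print(s['pixels'][250:270,364].tolist())
E
```

```text
t 1.7 tcp [0.2005 0.5917 0.239 ] yang -0.92 rows xyz [-3.509e+01  1.589e+01  2.000e-02] tilt z [-3.e-04 -6.e-04 -1.e+00] F [-0.4 -0.1  0.2] T [ 0.03  0.02 -0.05] gap 85.0 gf 0.0
spin rows -0.23
-12.85395495212991
-14.971886107461287
nut [0.56473257 0.12334242 0.09      ]
71 259.3521126760563 230.50704225352112 254 265 225 236 [0.56453759 0.12462991 0.092     ]
(145, (364.5, 259.0), 6.0, 23.0, array([ 0.50725335, -0.11509302]), np.float64(90.90642857331879)) [ 0.50621022 -0.11454735  0.119     ]
[[31, 29, 30], [26, 26, 27], [45, 46, 47], [40, 41, 42], [33, 33, 34], [26, 44, 30], [22, 76, 35], [35, 99, 51], [36, 100, 52], [35, 98, 50], [33, 94, 48], [21, 74, 35], [12, 42, 20], [17, 19, 19], [21, 22, 23], [22, 22, 23], [22, 23, 23], [18, 19, 20], [31, 29, 32], [68, 66, 69]]
```

Emit:
send_rows(commands="85 -1 .45 0 0;85 -1 .45 0 0;85 -1 .45 0 0;85 -1 .45 0 0;85 -1 .45 0 0;85 -1 .45 0 0;85 -1 .45 0 0;85 -1 .45 0 0;85 -1 .45 0 0;85 -1 .45 0 0;85 -1 .45 0 0;85 -1 .45 0 0;85 -1 .45 0 0;85 -1 .45 0 0;85 -1 .45 0 0;85 -1 .45 0 0;85 -1 .45 0 0;85 -1 .45 0 0;85 -1 .45 0 0;85 -1 .45 0 0")

```text
t: 3.42
tcp_pos: [0.3758, 0.1887, 0.2394]
tool_rot: [0.711, 0.703, 0.0, 0.0]
force: [-0.2, -0.3, 0.1]
finger_gap: 0.994
gripper_force: 0.0
```

Emit:
send_rows(commands="85 -1 .45 0 0;85 -1 .45 0 0;85 -1 .45 0 0;85 -1 .45 0 0;85 -1 .45 0 0;85 -1 .45 0 0;85 -1 .45 0 0;85 -1 .45 0 0;85 -1 .45 0 0;85 -1 .45 0 0;85 -1 .45 0 0;85 -1 .45 0 0;85 -1 .45 0 0;85 -1 .45 0 0;85 -1 .45 0 0;85 0 0 0 0;85 0 0 0 0")

```text
t: 4.83
tcp_pos: [0.5069, -0.1128, 0.2391]
tool_rot: [0.712, 0.702, 0.0, -0.0]
force: [-0.5, 0.4, 0.3]
finger_gap: 0.992
gripper_force: 0.0
```

Run:
```python
from h import *
goto(.507,-.115,.119,-0)
snap('side','s2.png')
```

```text
t 4.83 tcp [ 0.5069 -0.1128  0.2391] yang -0.77 rows xyz [-0.11  0.01  6.  ] tilt z [-2.e-04  4.e-04 -1.e+00] F [-0.5  0.4  0.3] T [-0.02  0.06 -0.  ] gap 84.7 gf 0.0
spin rows -0.19
```

View pics/s2.png

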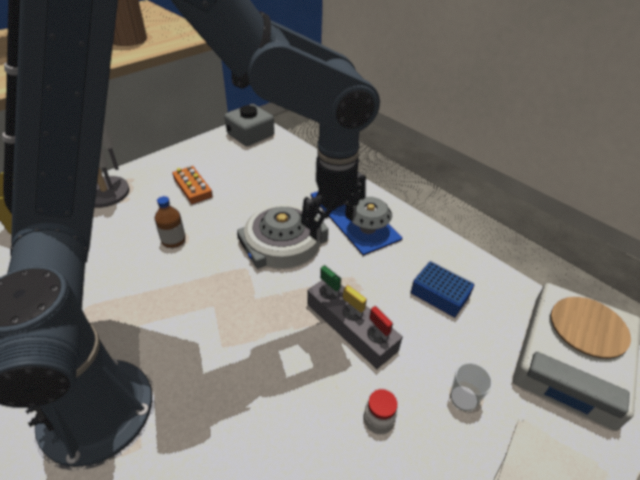

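Emit:
send_rows(commands="60 -.1 0 .8 -.2;60 0 0 1 0;60 0 0 1 0;60 0 0 1 0;60 0 0 1 0;60 0 0 1 0;60 0 0 .9 0;60 0 0 .5 0;60 0 0 .35 0;60 0 0 0 0;5 0 0 0 0;5 0 0 0 0;5 0 0 0 0;5 0 0 0 0;5 0 0 0 0;5 0 0 0 0", grip_force=70)

```text
t: 6.22
tcp_pos: [0.5073, -0.1143, 0.0893]
tool_rot: [0.707, 0.708, 0.0, 0.001]
force: [-0.6, 0.2, 6.6]
finger_gap: 0.179
gripper_force: 68.6
```

Run:
```python
from h import *
goto(.5645,.124,.25,-14)
```

```text
t 6.22 tcp [ 0.5073 -0.1143  0.0893] yang 0.07 rows xyz [11.9   2.89 -8.04] tilt z [ 1.8e-03 -8.0e-04 -1.0e+00] F [-0.6  0.2  6.6] T [0.06 0.11 0.  ] gap 15.3 gf 68.56899619102478
spin rows 3.52
```

Emit:
send_rows(commands="5 0 0 -.3 0;5 0 0 -.7 0;5 0 0 -1 0;5 0 0 -1 0;5 0 0 -1 0;5 0 0 -1 0;5 0 0 -1 0;5 .1 0 -.5 1;5 .3 0 0 1;5 .5 0 0 1;5 .5 0 0 .5;5 .5 0 0 0;5 0 0 0 0;5 0 0 0 0")

```text
t: 7.38
tcp_pos: [0.5128, -0.0762, 0.2182]
tool_rot: [0.787, 0.617, -0.0, -0.0]
force: [0.1, -0.2, -1.7]
finger_gap: 0.178
gripper_force: 68.2
```

Run:
```python
from h import *
goto(.5645,.124,.22,-14)
s=snap('side');t=snap('top')
p=np.array(readout.sense()['tcp_pos'])
b=p+[0,0,-.0823];c=w2pix(s,b);f=w2pix(s,b+[0,0,.041]);print(c,f,w2pix(t,b),w2pix(t,p))
def crop(im,c,r,n): x,y=map(int,c);return cv2.resize(im[y-r:y+r,x-r:x+r],(n,n),interpolation=3)
d=np.hstack([crop(s['pixels'],f,35,400),crop(t['pixels'],w2pix(t,p),45,400)])
cv2.imwrite('pics/z3.png',d[...,::-1]);cv2.imwrite('pics/s3.png',s['pixels'][...,::-1])
```

```text
t 7.38 tcp [ 0.5128 -0.0762  0.2182] yang -13.8 rows xyz [10.34  0.12 -0.09] tilt z [-5.e-04 -2.e-04 -1.e+00] F [ 0.1 -0.2 -1.7] T [ 0.02 -0.01 -0.03] gap 15.2 gf 68.1525456905365
spin rows 0.05
[321.79309044 255.17621812] [322.35934306 241.62131917] [348.25119431 255.32810245] [351.41863425 254.48088639]
```

View pics/z3.png

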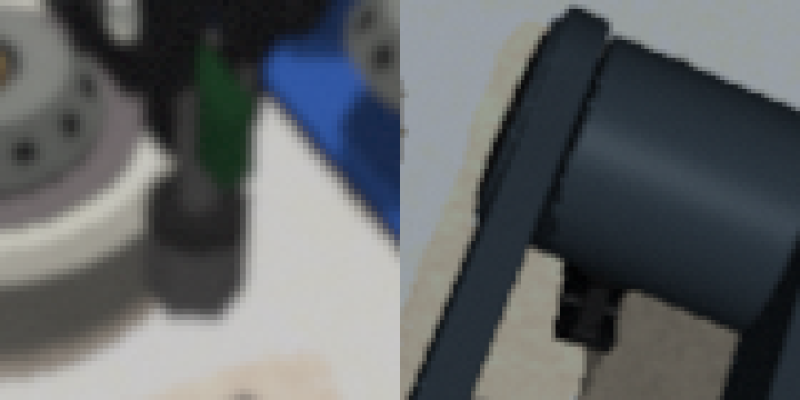

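Run:
```python
from h import *
s=snap('side')
print(rot(s)[:,0])
h=cv2.cvtColor(s['pixels'],cv2.COLOR_RGB2HSV)
m=(h[...,1]>80)&(h[...,0]>10)&(h[...,0]<35)&(h[...,2]>90);m[:205]=0;m[232:]=0;m[:,:262]=0;m[:,302:]=0
v,u=np.nonzero(m);print(len(u),u.mean(),v.mean(),u.min(),u.max(),v.min(),v.max())
print(w2pix(s,[.5645,.124,.092]),pix2w(s,u.mean(),v.mean(),.0905))
# flange/tube silhouettes: dark against bright rows
g=s['pixels'].astype(int).sum(2)
for r in (242,246,250,254,258,260):print(r,g[r,300:345:1].tolist())
```

```text
[ 0.74064507 -0.67169107  0.01661262]
82 281.5 217.0 276 287 213 221
[282.33632545 215.51096807] [0.56028528 0.12227763 0.0905    ]
242 [455, 498, 540, 565, 572, 567, 552, 528, 503, 485, 469, 428, 348, 227, 139, 116, 114, 117, 127, 146, 161, 163, 165, 164, 142, 132, 113, 110, 121, 179, 317, 470, 561, 591, 595, 596, 591, 591, 588, 590, 592, 588, 593, 590, 591]
246 [519, 496, 478, 470, 468, 466, 462, 460, 457, 437, 409, 358, 274, 178, 119, 102, 99, 102, 112, 108, 105, 108, 111, 114, 116, 108, 104, 106, 122, 215, 381, 527, 585, 592, 595, 594, 594, 590, 594, 590, 589, 591, 589, 589, 590]
250 [457, 456, 448, 422, 393, 352, 314, 274, 247, 227, 218, 208, 195, 178, 166, 162, 160, 160, 149, 147, 138, 137, 133, 131, 146, 149, 153, 164, 187, 261, 413, 537, 585, 589, 594, 592, 593, 593, 592, 592, 597, 594, 594, 595, 593]
254 [243, 235, 223, 220, 222, 215, 218, 220, 216, 216, 214, 208, 189, 175, 176, 172, 172, 181, 181, 182, 181, 184, 184, 181, 181, 176, 182, 175, 210, 307, 450, 554, 587, 594, 596, 596, 596, 589, 592, 592, 589, 590, 590, 587, 589]
258 [219, 221, 223, 217, 214, 221, 216, 216, 222, 225, 235, 255, 275, 281, 265, 234, 199, 185, 185, 189, 179, 187, 179, 181, 183, 184, 223, 303, 415, 511, 567, 589, 592, 596, 593, 593, 591, 592, 591, 595, 593, 594, 592, 595, 595]
260 [222, 218, 222, 219, 215, 221, 225, 232, 254, 285, 306, 332, 377, 436, 473, 439, 350, 282, 257, 252, 252, 252, 249, 249, 250, 303, 393, 496, 559, 586, 592, 594, 595, 596, 598, 595, 597, 593, 594, 590, 592, 593, 596, 596, 592]
```

Emit:
send_rows(commands="5 .5 0 0 0;5 1 0 0 0;5 1 0 0 0;5 1 0 0 0;5 1 0 0 0;5 1 0 0 0;5 1 0 0 0;5 1 0 0 0;5 1 0 0 0;5 1 .1 .4 0;5 .5 0 .4 0;5 .3 0 .4 0;5 0 0 .3 0;5 0 0 0 0;5 0 0 0 0")

```text
t: 8.78
tcp_pos: [0.5638, 0.122, 0.1875]
tool_rot: [0.788, 0.616, -0.001, -0.0]
force: [0.9, 0.0, -1.1]
finger_gap: 0.181
gripper_force: 68.2
```

Run:
```python
from h import *
goto(.5645,.124,.16,-14)
s=snap('side')
p=np.array(readout.sense()['tcp_pos'])
print(w2pix(s,p+[0,0,-.0823]),w2pix(s,[.5645,.124,.09]))
d=cv2.resize(s['pixels'][175:245,235:325],(774,600),interpolation=3)
cv2.imwrite('pics/z4.png',d[...,::-1])
```

```text
t 8.78 tcp [0.5638 0.122  0.1875] yang -13.97 rows xyz [0.11 0.01 1.38] tilt z [-2.2e-03 -5.0e-04 -1.0e+00] F [ 0.9  0.  -1.1] T [ 0.01 -0.04 -0.03] gap 15.4 gf 68.18057656288147
spin rows 0.01
[282.61181891 211.81286684] [282.36015491 216.10945135]
```

View pics/z4.png

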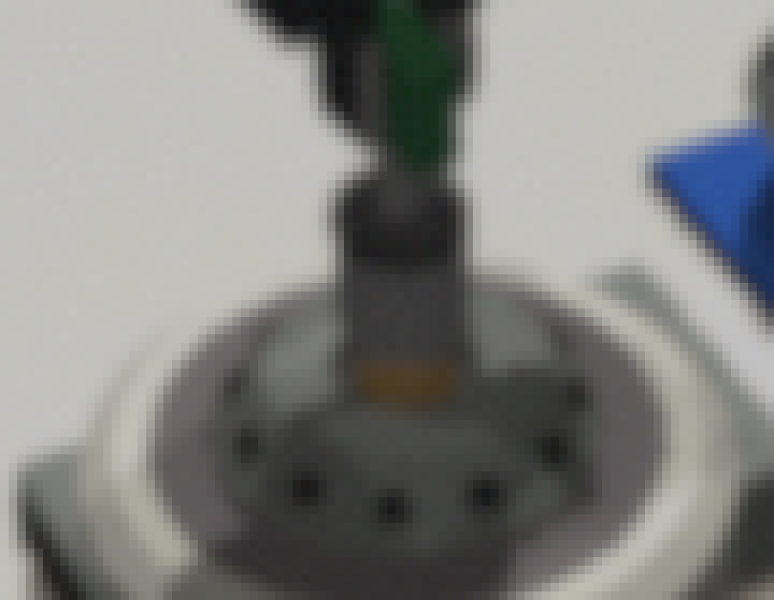

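Emit:
send_rows(commands="5 .1 0 .2 0;5 0 0 .2 0;5 0 0 .2 0;5 0 0 .15 0;5 0 0 .15 0;5 0 0 0 0;5 0 0 0 0")

```text
t: 9.42
tcp_pos: [0.5648, 0.1247, 0.1701]
tool_rot: [0.788, 0.616, -0.0, -0.0]
force: [0.2, 0.6, -1.1]
finger_gap: 0.18
gripper_force: 68.2
```

Run:
```python
from h import *
goto(.5645,.124,.16,-14)
```

```text
t 9.42 tcp [0.5648 0.1247 0.1701] yang -13.93 rows xyz [-0.04 -0.01  0.5 ] tilt z [-5.e-04 -0.e+00 -1.e+00] F [ 0.2  0.6 -1.1] T [0.03 0.   0.02] gap 15.4 gf 68.18097710609436
spin rows 0.02
```

Emit:
send_rows(commands="5 0 0 .1 0;5 0 0 .1 0;5 0 0 .1 0;5 0 0 .1 0;5 0 0 .1 0;5 0 0 0 0;5 0 0 0 0")

```text
t: 10.0
tcp_pos: [0.565, 0.1248, 0.1604]
tool_rot: [0.788, 0.616, 0.0, 0.0]
force: [-1.5, 0.0, -0.7]
finger_gap: 0.177
gripper_force: 68.4
```

Run:
```python
from h import *
goto(.5645,.124,.16,-14)
```

```text
t 10.0 tcp [0.565  0.1248 0.1604] yang -13.92 rows xyz [-0.04 -0.02  0.02] tilt z [ 2.e-04 -1.e-04 -1.e+00] F [-1.5  0.  -0.7] T [-0.06  0.08  0.  ] gap 15.1 gf 68.4153163433075
spin rows 0.02
```

Emit:
send_rows(commands="5 0 0 .05 0;5 0 0 .05 0;5 0 0 .05 0;5 0 0 0 0;5 0 0 0 0;5 0 0 0 0")

```text
t: 10.5
tcp_pos: [0.5651, 0.1248, 0.1603]
tool_rot: [0.788, 0.616, 0.001, 0.001]
force: [-4.6, -1.2, 16.4]
finger_gap: 0.174
gripper_force: 70.8
```

Run:
```python
from h import *
goto(.5645,.124,.16,-14)
s=snap('side');t=snap('top')
d=np.hstack([cv2.resize(s['pixels'][175:255,225:315],(400,400),interpolation=3),cv2.resize(t['pixels'][200:300,320:460],(400,400),interpolation=3)])
cv2.imwrite('pics/z5.png',d[...,::-1])
```

```text
t 10.5 tcp [0.5651 0.1248 0.1603] yang -13.91 rows xyz [-0.05 -0.02  0.02] tilt z [ 1.4e-03 -2.0e-04 -1.0e+00] F [-4.6 -1.2 16.4] T [-0.1   1.03 -0.02] gap 14.9 gf 70.84699273109436
spin rows 0.02
```

View pics/z5.png

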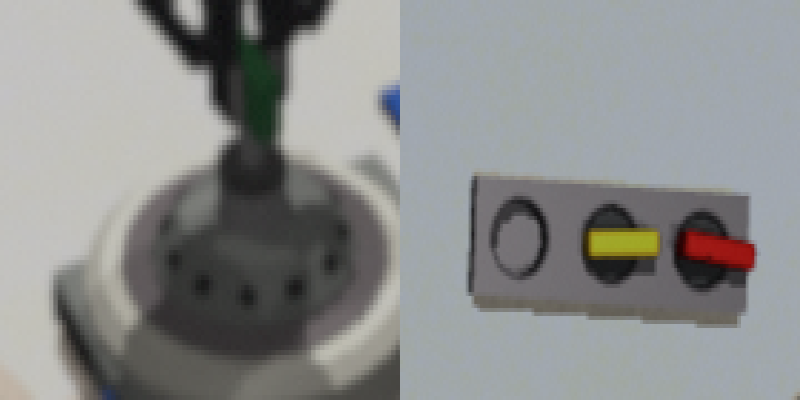

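The key stopped on the recess floor at the predicted height, with 16 N on the tool. The flange sits just above the rotor, and the other two keys are untouched in their wells.

```bash
python3 -c "
from h import *
print(sign_off())"
```

```text
the job is handed in; nothing more can be done
None
```

The green key fits the mounted rotor's nut (the 26 mm one); I handed the job in at about 10.5 s with it gripped, upright and pressed fully down on the recess floor, and the red and yellow keys never left their wells.

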